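# Show where the wool wash goes

### The arm

A 6-joint arm with a two-finger parallel gripper is mounted at the origin on the work surface. World frame = base frame: x ahead of the robot, y to its left, z up, the work surface at z = 0. Lengths are in m, angles in degrees, forces in N, time in s.
With the tool pointing down it reaches from about 0.375 to 0.825 m from the base axis. Payload 5.5 kg.
Tool frame: the origin (TCP) lies midway between the tips of the shut fingers; the grasp point (between the pads) lies ctrl.grip_point_offset behind it (ctrl.grip_point_offset is the distance from the TCP to the grasp point, in m); x points along the fingers, y is the direction in which the jaws open and shut, and the axes are right-handed (so a half turn about x gives the same grasp; the last joint's range is limited). The gripper opens to 85 mm and grips with 20 to 120 N. Pads are 22 mm wide; open, the fingers measure 114 mm over their backs; the gripper's body (76 mm by 85 mm) begins 54 mm behind the grasp point. The pads swing forward as they close: fully open they stand 13 mm farther back than shut.
Start: joints at [0, 17.962, -2.699, 69.339, 0, 90], TCP at [0.6, -0, 0.231] pointing down, gripper open.
Joint ranges: [-152.73, 152.73], [-39.44, 99.34], [-58.76, 71.6], [-118.89, 123.64], [-81.53, 83.1], [-180, 180]. Speed limits (degrees/s): [136.94, 136.94, 172.46, 180, 180, 180].

### API

Orientations are given as [roll, pitch, yaw] about the fixed x, y, z axes, in that order (R = Rz(yaw) Ry(pitch) Rx(roll)).
In Python, from station import telemetry, cams, ticket, ctrl gives the robot as it stands.
- The arm moves only by the tool move_arm, never from a script. Its argument "steps" is a list of rows, each a list of 4 numbers: the shift along the tool's x, y, z in cm, then the turn about the tool's x in degrees. A call has 1 to 10 rows; each row shifts and turns the commanded pose from where the row before left it, along the tool's axes as they then stand; what a row does not reach is not made up. A row lasts 1/12 s, in which the tool goes at most 41.7 mm and 7.16 degrees, less where a joint would pass 70% of its speed; a pose out of reach is approached as far as the arm can. A call with a gripper value outside its range is refused whole. "claw" is the closure, from 0 (fully open) to 1 (shut), set as the call begins (left out, the last holds). The fingers move at their own pace and stop on an object; the grip force is fixed at half the most. Time passes only in rows, so rows that do not move let the fingers close. It gives the time, the measured TCP pose, the force and the opening at its end, in the units of the state.
- telemetry.observe(): the state, without advancing time (a new reading comes with each control period).
- cams.grab_frame(name): name is "scene" or "side" or "wrist"; returns (picture, depth): 400x640x3 uint8, red, green, blue; 400x640 float32, m along the optical axis (not along the pixel's ray), 0 where there is no reading.
- cams.camera_params(name): a dict with "fx", "fy", "cx", "cy" (pixels), "eye" and "rotation" of the camera in the world. Camera axes: x right, y up, looking along -z (the intrinsics and any distortion apply to the point x, -y, -z); pixel columns grow to the right and rows downward; lengths in m; the calibration is good to about 2 mm. A picture is of the moment at which its call begins: read the wrist's pose just before it. camera_params takes no time and is no camera call; for the wrist camera it gives the pose at the moment of the call.
- ticket.sign_off(): hands the job in, once; it reports no verdict.
The state is a dict: "time": time; "joint_positions": joint angles; "dq": joint speeds; "tau": joint torques, N m; "eef_pos": TCP position; "tcp_rot": TCP orientation; "ft_force": force on the tool from outside, world axes, zero at the start; "ft_torque": the same for the moment, N m; "gripper_width": finger opening in m.
Only numpy, scipy, OpenCV 4.12 (cv2) and the standard library are available. Lean on these libraries where they do the work, as an engineer would, in place of code of your own. Each camera call takes 0.05 s, during which the arm holds its last target. There are 200 camera calls.

### The job

Show a new helper in the laundry room which bottle goes into which compartment: first point at the green-capped bottle, fingertips two or three centimetres above its cap, and keep still there for two seconds; then point in the same way at the blue-lined compartment of the open drawer, two or three centimetres above its rim, again for two seconds. Then push the drawer fully shut by its grey front panel and back off; pinch and lift nothing, touch neither the inside of the drawer nor any loose thing on the table, and do not pass low over the other bottles or compartments, as that would point out the wrong one.

Things in the scene. Friction and masses are not known exactly. Their poses are not given: they have to be found in the camera images.
- unit: White plastic dosing unit fixed to the table, 200 mm deep (x), 240 mm wide (y), 100 mm high. Origin at the centre of its underside, z up; its open front faces its own -x, towards the robot. One drawer with a grey front panel slides out of the front along the unit's -x.
- drawer (a joint): How far the drawer stands open, in m: 0 fully shut, 0.15 at most. It starts 0.11 to 0.14 open, slides with about 2 N of friction, stays where it is left and stops hard at 0.
- panel (a point): Centre of the outer face (the robot's side) of the drawer's grey front panel. The panel is 236 mm wide, 86 mm high (9 to 95 mm above the table) and 14 mm thick. It moves with the drawer; shut, it lies 114 mm in front of the unit's origin along the unit's -x and 52 mm above the table. Axes as the unit's: push along +x to shut the drawer.
- tub (a point): Middle of the drawer's inside floor, 19 mm above the table, 97 mm behind the outer face of the front panel. The inside is a white tub 166 mm long and 216 mm wide, starting right behind the panel, with three lengthwise compartments side by side, lined yellow (+y side), grey (middle) and blue (-y side). Its rim is 81 mm above the table (the panel stands 14 mm higher). The tub must not be touched. Axes as the unit's.
- blue_mouth (a point): Centre of the part to point at of the blue-lined compartment (the one on the unit's -y side, on the robot's right), at the height of the drawer's inner rim, 81 mm above the table. The compartment is 66 mm wide across the drawer; this point lies 69 mm behind the outer face of the front panel and moves with the drawer. Axes as the unit's.
- grey_mouth (a point): Centre of the part to point at of the grey-lined compartment (the middle one), at the height of the drawer's inner rim, 81 mm above the table. The compartment is 66 mm wide across the drawer; this point lies 69 mm behind the outer face of the front panel and moves with the drawer. Axes as the unit's.
- yellow_mouth (a point): Centre of the part to point at of the yellow-lined compartment (on the unit's +y side, on the robot's left), at the height of the drawer's inner rim, 81 mm above the table. The compartment is 66 mm wide across the drawer; this point lies 69 mm behind the outer face of the front panel and moves with the drawer. Axes as the unit's.
- green_bottle: Loose, upright white plastic detergent bottle, 70 mm in diameter and 160 mm tall with its cap, cap and label band both green. Origin at the centre of its underside, z up.
- red_bottle: Loose, upright white plastic detergent bottle, 70 mm in diameter and 160 mm tall with its cap, cap and label band both red. Origin at the centre of its underside, z up.
- orange_bottle: Loose, upright white plastic detergent bottle, 70 mm in diameter and 160 mm tall with its cap, cap and label band both orange. Origin at the centre of its underside, z up.
- green_cap (a point): Centre of the top face of the green cap, 160 mm above the table when the bottle stands.
- red_cap (a point): Centre of the top face of the red cap, 160 mm above the table when the bottle stands.
- orange_cap (a point): Centre of the top face of the orange cap, 160 mm above the table when the bottle stands.
- jar: Loose glass jar with a steel cap, 84 mm in diameter, 120 mm tall. Leave alone. Origin at the centre of its underside.
- iron: Loose blue and white clothes iron lying on its steel sole, 200 mm long, 110 mm wide, 130 mm high. Leave alone. Origin under its middle, nose to its +x.
Things that resemble listed ones, but are neither listed nor needed, are in the scene too. Leave any yellow look-alike of the red_bottle alone.

How it is judged:
By the outcome, as a careful person would: the job done as asked, in the order asked, and still so for the second after the job is handed in, with the robot touching nothing.
It also fails if it takes over 58 s, if anything falls off the work surface, if the arm or the gripper's body presses on something with over 40 N, if the wrist force passes 120 N, or if a joint passes its speed limit or range.

## Working session

There is one attempt and no reset: what is moved stays moved. The work goes in short steps, Python scripts to look and compute and a tool call to move; the robot and the scene stay as the last step left them, time stands still between calls to the robot, and variables do not carry over. Pictures are saved under pics/ and viewed, about 8 in all and at most 12, crops included, and the job is handed in when it is done.

Besides the shell and the picture viewer there is one more tool, called after "Request:" by a JSON object that holds its "op" and its "data". move_arm: Moves the arm, as the interface text tells. Its arguments: {"type":"object","properties":{"steps":{"type":"array","items":{"type":"array","items":{"type":"number"}}},"claw":{"type":"number"}},"required":["steps"]}

```bash
mkdir -p pics
cat > h.py <<'E'
import numpy as np, cv2
from station import telemetry, cams, ticket, ctrl
def world(name, d):
    p=cams.camera_params(name); v,u=np.mgrid[0:400,0:640]
    c=np.stack([(u-p['cx'])/p['fx']*d, -(v-p['cy'])/p['fy']*d, -d],-1)
    return c@np.array(p['rotation']).T+np.array(p['eye'])
def save(img,f): cv2.imwrite('pics/'+f, cv2.cvtColor(img,cv2.COLOR_RGB2BGR))
E
python3 - <<'E'
from h import *
ims=[]
for n in ['scene','side']:
    im,d=cams.grab_frame(n); ims.append(im); np.savez(n+'.npz',im=im,d=d); print(cams.camera_params(n)); save(im,n+'0.png')
print(telemetry.observe(), ctrl.grip_point_offset)
E
```

```text
{'fx': 426.26590609801065, 'fy': 426.26590609801065, 'cx': 322.07696275283104, 'cy': 202.54936669581033, 'eye': array([ 1.06730314, -0.20657656,  0.94339511]), 'rotation': array([31.20777878, -0.37350019, 61.16712149])}
{'fx': 388.8194506648851, 'fy': 388.8194506648851, 'cx': 319.2433373523615, 'cy': 200.4678920036344, 'eye': array([0.15700381, 0.53829778, 0.62662424]), 'rotation': array([  51.36990948,   -0.55813546, -134.21132823])}
{'time': 0.1, 'joint_positions': array([ 5.66386196e-04,  1.80022832e+01, -2.74824564e+00,  6.93395484e+01,
       -2.93611830e-04,  9.00002608e+01]), 'dq': array([-0.11913905, -0.09971866,  0.19570379, -0.09245767, -0.04228479,
        0.04463388]), 'tau': array([ 9.99693766e-04, -5.40766132e+01,  3.40542591e+01,  1.10156229e-02,
        1.53784813e-04, -8.18082242e-06]), 'eef_pos': array([5.99482387e-01, 4.23037083e-06, 2.30500287e-01]), 'tcp_rot': array([ -89.81298118,   89.90992228, -179.81267538]), 'ft_force': array([-0.1300314 , -0.14667905,  0.38598407]), 'ft_torque': array([-0.0061013 , -0.03687261, -0.00609716]), 'gripper_width': 0.08566403872197219} 0.0187
```

View pics/scene0.png

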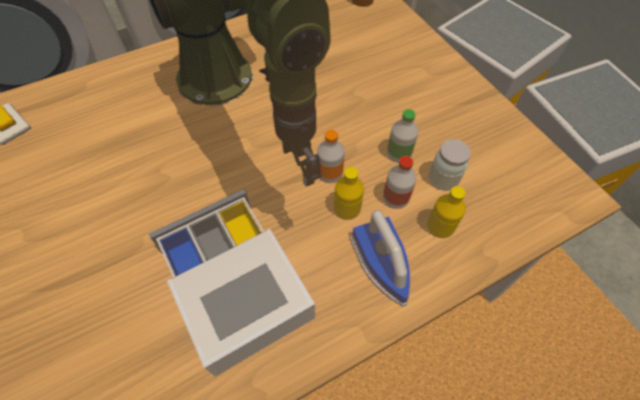

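View pics/side0.png

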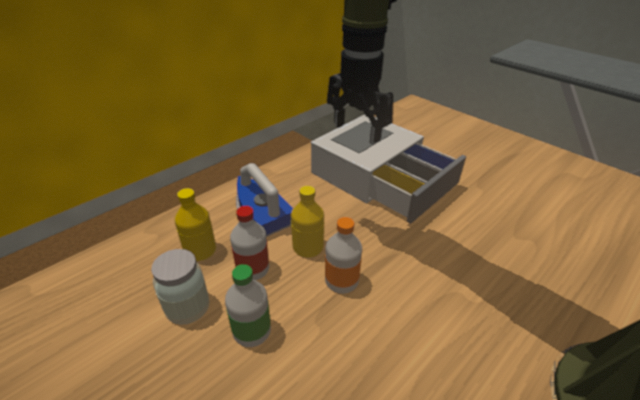

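The scene view shows the green cap at about (408,116) and the panel's top edge from (152,236) to (243,195). The blue lining is at (183,252). In the side view the green cap is at (242,272) and the panel runs from (411,215) to (464,157). Next I'll measure.

```bash
cat >> h.py <<'E'
from scipy.spatial.transform import Rotation as Ro
def cam(n):
    p=cams.camera_params(n); return p,Ro.from_euler('xyz',p['rotation'],degrees=True).as_matrix()
def world(n,d):
    p,R=cam(n); v,u=np.mgrid[0:400,0:640]
    c=np.stack([(u-p['cx'])/p['fx']*d, -(v-p['cy'])/p['fy']*d, -d],-1); return c@R.T+p['eye']
def ray(n,u,v,z):
    p,R=cam(n); r=R@np.array([(u-p['cx'])/p['fx'],-(v-p['cy'])/p['fy'],-1]); e=np.array(p['eye']); return e+r*(z-e[2])/r[2]
E
python3 - <<'E'
from h import *
for n in ['scene','side']:
    f=np.load(n+'.npz'); im,d=f['im'],f['d']; W=world(n,d); hsv=cv2.cvtColor(im,cv2.COLOR_RGB2HSV)
    ok=d>0
    print(n,'table z',np.median(W[...,2][ok&(np.abs(W[...,2])<.02)]))
    for c,lo,hi in [('green',45,75),('red',0,4),('orange',7,14),('yellow',22,32),('blue',105,125)]:
        m=(hsv[...,0]>=lo)&(hsv[...,0]<=hi)&(hsv[...,1]>140)&(hsv[...,2]>60)
        k,l,s,ce=cv2.connectedComponentsWithStats(m.astype(np.uint8))
        for i in range(1,k):
            if 40<s[i,4]<6000:
                w=W[(l==i)&ok]
                if len(w)==0 or not(.2<np.median(w[:,0])<1.2): continue
                t=w[w[:,2]>np.percentile(w[:,2],95)-.006]
                print(c,s[i],ce[i].round(1),'med',np.median(w,0).round(3),'top',t.mean(0).round(3),'ray.16',ray(n,*ce[i],.155).round(3))
    # unit/drawer: top roof and panel top
    for zl,zh in [(.097,.106),(.088,.0965)]:
        m=ok&(W[...,2]>zl)&(W[...,2]<zh)&(hsv[...,1]<60)
        k,l,s,ce=cv2.connectedComponentsWithStats(m.astype(np.uint8))
        for i in range(1,k):
            if s[i,4]>60:
                w=W[l==i][:,:2].astype(np.float32); r=cv2.minAreaRect(w); print('z',zl,s[i],'rect',np.round(r[0],3),np.round(r[1],3),round(r[2],1))
E
```

```text
scene table z -0.0008005904263274077
green [404 110  10   8  48] [408.5 113.6] med [0.531 0.338 0.159] top [0.531 0.337 0.159] ray.16 [0.528 0.341 0.155]
orange [399 157  16  13  49] [407.4 164.4] med [0.656 0.248 0.153] top [0.656 0.254 0.158] ray.16 [0.655 0.249 0.155]
orange [320 161  24  18 265] [331. 171.] med [0.528 0.123 0.052] top [0.573 0.092 0.149] ray.16 [0.588 0.086 0.155]
orange [383 184  31  21 283] [396.1 196.1] med [0.672 0.225 0.049] top [0.67  0.232 0.068] ray.16 [0.714 0.178 0.155]
yellow [ 335  167   28   52 1083] [348.6 193.8] med [0.632 0.11  0.104] top [0.617 0.121 0.159] ray.16 [0.66  0.09  0.155]
yellow [ 428  186   38   51 1204] [447.9 212.2] med [0.784 0.285 0.105] top [0.773 0.3   0.159] ray.16 [0.801 0.253 0.155]
yellow [220 202  40  43 882] [239.1 223.4] med [ 0.539 -0.14   0.023] top [ 0.538 -0.153  0.074] ray.16 [ 0.613 -0.149  0.155]
blue [170 242  29  30 521] [183.9 256.5] med [ 0.555 -0.288  0.021] top [ 0.555 -0.288  0.021] ray.16 [ 0.63  -0.276  0.155]
z 0.097 [  0   0  38  15 125] rect [-0.473 -0.452] [0.02  0.116] 3.6
z 0.097 [393 125  24  16  9
[... 2162 characters left out ...]
.067 0.037] 65.6
z 0.097 [326 242  35  20 185] rect [0.486 0.155] [0.066 0.034] 26.7
z 0.097 [154 267  45  25 222] rect [0.636 0.405] [0.075 0.038] 68.5
z 0.097 [226 293  41  22 237] rect [0.512 0.351] [0.065 0.033] 53.2
z 0.088 [431   0 209  41 385] rect [ 1.031 -1.861] [0.043 1.131] 89.9
z 0.088 [311 143  61  33 177] rect [ 0.722 -0.088] [0.2   0.009] 3.5
z 0.088 [412 155  53  44 323] rect [ 0.502 -0.211] [0.015 0.23 ] 2.1
z 0.088 [232 239  34  13 111] rect [0.625 0.264] [0.064 0.022] 56.8
z 0.088 [326 252  34  13 107] rect [0.48  0.159] [0.063 0.021] 33.3
z 0.088 [154 269  48  27 260] rect [0.632 0.406] [0.079 0.035] 71.6
z 0.088 [227 300  40  19 134] rect [0.507 0.353] [0.064 0.023] 60.3
```

Request:
{"op": "move_arm", "data": {"steps": [[-2,0,0,-6],[-2,0,0,-6],[-2,0,0,-6],[-2,0,0,-6],[-2,0,0,-6]], "claw": 1}}

```text
time: 0.52
eef_pos: [0.5996, 0.0, 0.3317]
tcp_rot: [-120.9, 89.9, 179.4]
ft_force: [0.2, -0.6, -0.2]
gripper_width: 0.0254
```

```bash
python3 -c "
from h import *
s=telemetry.observe();print(s['time'],s['joint_positions'].round(1),s['eef_pos'].round(4));print(Ro.from_euler('xyz',s['tcp_rot'],degrees=True).as_matrix().round(3),s['gripper_width'])"
```

```text
0.5167 [ 0.  17.1  9.  82.   0.  59.7] [0.5996 0.     0.3317]
[[-0.001  0.863  0.505]
 [ 0.     0.505 -0.863]
 [-1.    -0.001 -0.001]] 0.025391373998264143
```

Request:
{"op": "move_arm", "data": {"steps": [[0,0,0,-6],[0,0,0,-6],[0,0,0,-6],[0,0,0,-6],[0,0,0,-6],[0,0,0,-6],[0,0,0,-6],[0,0,0,-6],[0,0,0,-6],[0,0,0,-6]]}}

```text
time: 1.35
eef_pos: [0.5997, -0.0, 0.3307]
tcp_rot: [-179.9, 89.9, -179.6]
ft_force: [1.3, -0.1, 0.0]
gripper_width: 0.0
```

Request:
{"op": "move_arm", "data": {"steps": [[0,3.4,-0.7,0],[0,3.4,-0.7,0],[0,3.4,-0.7,0],[0,3.4,-0.7,0],[0,3.4,-0.7,0],[0,3.4,-0.7,0],[0,3.4,-0.7,0],[0,3.4,-0.7,0],[0,3.4,-0.7,0],[0,3.3,-0.8,0]]}}

```text
time: 2.18
eef_pos: [0.5283, 0.3406, 0.3308]
tcp_rot: [-145.1, 90.0, -145.1]
ft_force: [0.6, -0.4, 0.6]
gripper_width: 0.0
```

Request:
{"op": "move_arm", "data": {"steps": [[0,0,0,0],[2,0,0,0],[2,0,0,0],[2,0,0,0],[2,0,0,0],[0,0,0,0],[0,0,0,0]]}}

```text
time: 2.77
eef_pos: [0.5282, 0.3381, 0.2502]
tcp_rot: [-145.4, 89.8, -145.4]
ft_force: [0.5, -0.7, 0.8]
gripper_width: -0.0001
```

Run:
```python
from h import *
im,d=cams.grab_frame('side'); save(im[60:360,60:460].repeat(2,0).repeat(2,1),'g.png')
s=telemetry.observe();print(s['time'],s['joint_positions'].round(1),s['eef_pos'].round(4),s['gripper_width'])
```

```text
2.8167 [32.6 20.7  3.8 73.1 -0.  32.6] [0.529  0.3387 0.2517] 0.0002068666117707117
```

View pics/g.png

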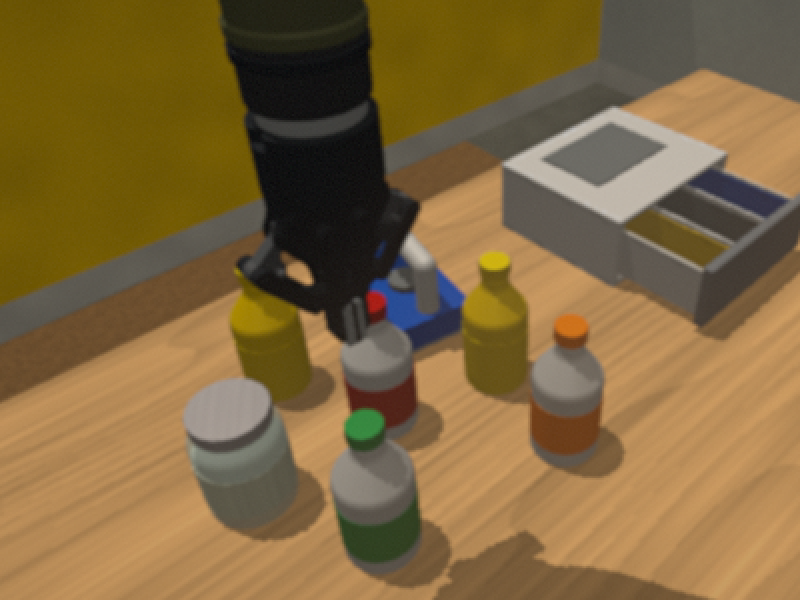

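The crop shows the shut fingertips at about (352,335), directly above the green cap at (365,428). The bottles haven't moved. I'll lower to 25 mm above the cap and hold.

Request:
{"op": "move_arm", "data": {"steps": [[2,0,0,0],[2,0,0,0],[1.6,0,0,0],[1,0,0,0],[0,0,0,0],[0,0,0,0],[0,0,0,0],[0,0,0,0],[0,0,0,0],[0,0,0,0]]}}

```text
time: 3.65
eef_pos: [0.5294, 0.3393, 0.1861]
tcp_rot: [33.2, 89.9, 33.2]
ft_force: [0.6, 0.0, 0.2]
gripper_width: -0.0001
```

Request:
{"op": "move_arm", "data": {"steps": [[0,0,0,0],[0,0,0,0],[0,0,0,0],[0,0,0,0],[0,0,0,0],[0,0,0,0],[0,0,0,0],[0,0,0,0],[0,0,0,0],[0,0,0,0]]}}

```text
time: 4.48
eef_pos: [0.529, 0.339, 0.1853]
tcp_rot: [19.4, 90.0, 19.4]
ft_force: [0.5, 0.0, 0.6]
gripper_width: 0.0001
```

Run:
```python
from h import *
im,d=cams.grab_frame('side'); save(im[200:350,160:360].repeat(3,0).repeat(3,1),'g2.png')
s=telemetry.observe();print(s['time'],s['eef_pos'].round(4))
```

```text
4.5333 [0.529  0.339  0.1853]
```

View pics/g2.png

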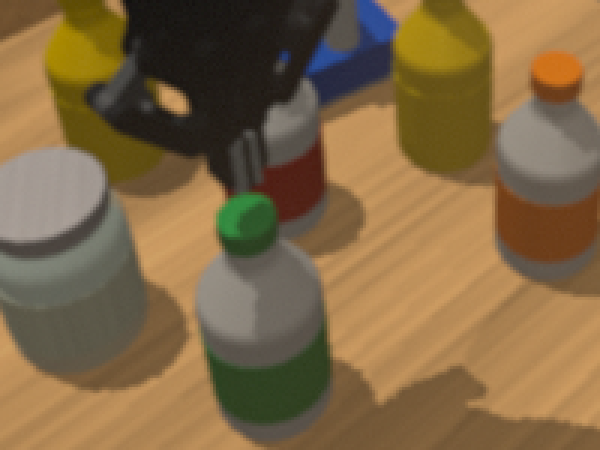

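Request:
{"op": "move_arm", "data": {"steps": [[0,0,0,0],[0,0,0,0],[0,0,0,0],[0,0,0,0],[0,0,0,0],[0,0,0,0],[0,0,0,0],[0,0,0,0],[0,0,0,0],[0,0,0,0]]}}

```text
time: 5.37
eef_pos: [0.529, 0.339, 0.1853]
tcp_rot: [-8.1, 90.0, -8.1]
ft_force: [-0.3, 0.1, 0.6]
gripper_width: 0.0001
```

The tips are just above the green cap: tips at about (240,190), cap at (248,222). I'll hold one more call, then rise and travel high.

Request:
{"op": "move_arm", "data": {"steps": [[0,0,0,0],[0,0,0,0],[0,0,0,0],[0,0,0,0],[0,0,0,0],[0,0,0,0],[0,0,0,0],[0,0,0,0],[0,0,0,0],[0,0,0,0]]}}

```text
time: 6.2
eef_pos: [0.529, 0.339, 0.1853]
tcp_rot: [164.9, 90.0, 164.9]
ft_force: [-1.1, 0.1, 0.0]
gripper_width: -0.0002
```

Request:
{"op": "move_arm", "data": {"steps": [[-3,0,0,0],[-3,0,0,0],[-3,0,0,0],[-3,0,0,0],[-3,0,0,0],[0,0,0,0]]}}

```text
time: 6.7
eef_pos: [0.5308, 0.3402, 0.3422]
tcp_rot: [32.5, 89.5, 32.5]
ft_force: [-0.1, -0.0, 0.7]
gripper_width: 0.0001
```

Request:
{"op": "move_arm", "data": {"steps": [[0,-3.1,0.2,0],[0,-3.1,0.2,0],[0,-3.1,0.2,0],[0,-3.1,0.2,0],[0,-3.1,0.2,0],[0,-3.1,0.2,0],[0,-3.1,0.2,0],[0,-3.1,0.2,0],[0,-3.1,0.2,0],[0,-3.1,0.2,0]]}}

```text
time: 7.53
eef_pos: [0.5489, 0.0275, 0.3353]
tcp_rot: [4.7, 90.0, 4.7]
ft_force: [1.5, -0.3, -0.9]
gripper_width: 0.0001
```

Request:
{"op": "move_arm", "data": {"steps": [[0,-3.1,0.2,0],[0,-3.1,0.2,0],[0,-3.1,0.2,0],[0,-3.1,0.2,0],[0,-3.1,0.2,0],[0,-3.1,0.2,0],[0,-3.1,0.2,0],[0,-3.1,0.2,0],[0,-3.1,0.2,0],[0,-3.1,0.2,0]]}}

```text
time: 8.37
eef_pos: [0.5689, -0.2826, 0.3352]
tcp_rot: [-5.9, 90.0, -5.9]
ft_force: [0.1, 1.8, 0.1]
gripper_width: -0.0
```

Request:
{"op": "move_arm", "data": {"steps": [[0,0,0,0],[0,0,0,0],[0,0,0,0],[0,0,0,0]]}}

```text
time: 8.7
eef_pos: [0.569, -0.28, 0.3354]
tcp_rot: [98.0, 90.0, 98.0]
ft_force: [0.2, 0.5, -0.4]
gripper_width: 0.0001
```

Run:
```python
from h import *
s=telemetry.observe();print(s['time'],s['eef_pos'].round(4),s['joint_positions'].round(1))
R=Ro.from_euler('xyz',s['tcp_rot'],degrees=True).as_matrix();print(R.round(3))
im,d=cams.grab_frame('wrist'); save(im,'w.png')
W=world('wrist',d); hsv=cv2.cvtColor(im,cv2.COLOR_RGB2HSV)
m=(hsv[...,0]>=100)&(hsv[...,0]<=130)&(hsv[...,1]>110)&(d>0)
w=W[m]; f=w[abs(w[:,2]-.02)<.008]; print('blue floor',len(f),cv2.minAreaRect(f[:,:2].astype(np.float32)) if len(f)>9 else 0)
p=W[(d>0)&(abs(W[...,2]-.095)<.003)&(W[...,0]<.53)&(W[...,0]>.46)]
print('panel top',len(p),cv2.minAreaRect(p[:,:2].astype(np.float32)) if len(p)>9 else 0)
```

```text
8.7 [ 0.569  -0.28    0.3354] [-26.2  21.1  15.1  84.    0.  -26.3]
[[-0.    -0.001  1.   ]
 [ 0.     1.     0.001]
 [-1.     0.    -0.   ]]
blue floor 2817 ((0.6897311806678772, -0.1048133373260498), (0.5160900354385376, 0.1944206953048706), 67.42572021484375)
panel top 2130 ((0.5024577379226685, -0.1005653440952301), (0.06864064931869507, 0.46549537777900696), 1.7937346696853638)
```

View pics/w.png

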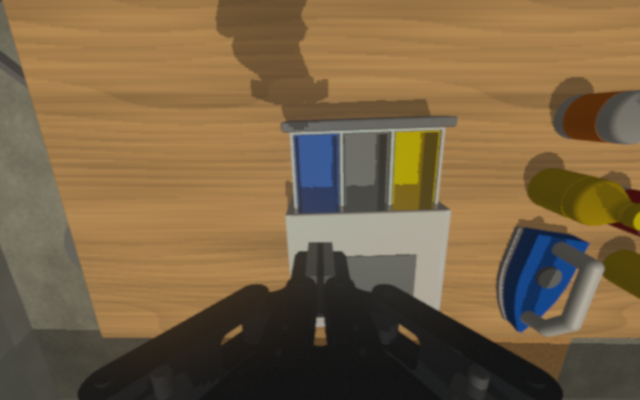

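The wrist view shows the drawer with blue at (295–340, 132–212) and the panel's top edge from (283,126) to (456,120). I'll check the mouth position from this view.

Run:
```python
from h import *
for t,u,v,z in [('rim L',293,171,.081),('rim div',341,171,.081),('panel out L',283,124,.095),('panel out R',456,118,.095),('roof edge L',287,214,.1),('roof edge R',449,209,.1)]: print(t,ray('wrist',u,v,z).round(4))
```

```text
rim L [ 0.5705 -0.3189  0.081 ]
rim div [ 0.5704 -0.2489  0.081 ]
panel out L [ 0.5041 -0.3291  0.095 ]
panel out R [ 0.496  -0.0992  0.095 ]
roof edge L [ 0.6303 -0.3275  0.1   ]
roof edge R [ 0.622  -0.0925  0.1   ]
```

The wrist view gives the mouth at about (0.571, -0.284), which agrees with (0.569, -0.282). I'll go down to z = 0.106.

Request:
{"op": "move_arm", "data": {"steps": [[3,-0.3,0.1,0],[3,0,0,0],[3,0,0,0],[3,0,0,0],[3,0,0,0],[3,0,0,0],[2,0,0,0],[1.9,0,0,0],[1,0,0,0],[0,0,0,0]]}}

```text
time: 9.58
eef_pos: [0.5686, -0.2823, 0.1041]
tcp_rot: [153.2, 89.8, 153.3]
ft_force: [-0.3, -0.9, 0.4]
gripper_width: 0.0
```

Request:
{"op": "move_arm", "data": {"steps": [[0,0,0,0],[0,0,0,0],[0,0,0,0],[0,0,0,0],[0,0,0,0],[0,0,0,0],[0,0,0,0],[0,0,0,0],[0,0,0,0],[0,0,0,0]]}}

```text
time: 10.42
eef_pos: [0.57, -0.284, 0.1063]
tcp_rot: [143.4, 90.0, 143.4]
ft_force: [0.3, 0.8, -0.7]
gripper_width: 0.0001
```

Run:
```python
from h import *
im,d=cams.grab_frame('scene'); save(im[150:350,100:360].repeat(3,0).repeat(3,1),'b.png')
s=telemetry.observe();print(s['time'],s['eef_pos'].round(4))
```

```text
10.4667 [ 0.57   -0.284   0.1062]
```

View pics/b.png

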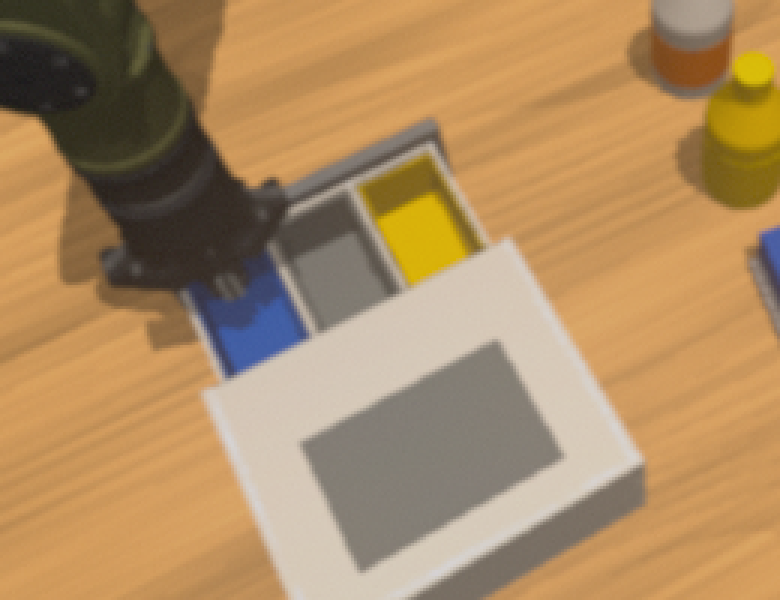

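Request:
{"op": "move_arm", "data": {"steps": [[0,0,0,0],[0,0,0,0],[0,0,0,0],[0,0,0,0],[0,0,0,0],[0,0,0,0],[0,0,0,0],[0,0,0,0],[0,0,0,0],[0,0,0,0]]}}

```text
time: 11.3
eef_pos: [0.57, -0.284, 0.1063]
tcp_rot: [-136.3, 90.0, -136.3]
ft_force: [-0.6, -0.2, 0.0]
gripper_width: 0.0002
```

Request:
{"op": "move_arm", "data": {"steps": [[0,0,0,0],[0,0,0,0],[0,0,0,0],[0,0,0,0],[0,0,0,0],[0,0,0,0],[0,0,0,0],[0,0,0,0],[0,0,0,0],[0,0,0,0]]}}

```text
time: 12.13
eef_pos: [0.57, -0.284, 0.1063]
tcp_rot: [141.7, 90.0, 141.7]
ft_force: [-0.0, 0.2, 0.3]
gripper_width: 0.0002
```

The tips are over the blue compartment at (230,290) and the drawer hasn't moved. I'll hold a little longer, then go up, back past the panel, across and down in front of it.

Request:
{"op": "move_arm", "data": {"steps": [[0,0,0,0],[0,0,0,0],[0,0,0,0],[0,0,0,0],[0,0,0,0],[-3,0,0,0],[-3,0,0,0],[-3,0,0,0],[-3,0,0,0],[0,0,0,0]]}}

```text
time: 12.97
eef_pos: [0.5729, -0.2854, 0.2333]
tcp_rot: [-26.3, 89.4, -26.3]
ft_force: [0.8, 0.7, 0.9]
gripper_width: -0.0002
```

Request:
{"op": "move_arm", "data": {"steps": [[0,0,-2.6,0],[0,0,-2.6,0],[0,0,-2.6,0],[0,0,-2.6,0],[0,0,-2.6,0],[0,2.3,0,0],[0,2.3,0,0],[0,2.3,0,0],[0,0,0,0],[0,0,0,0]]}}

```text
time: 13.8
eef_pos: [0.44, -0.2144, 0.2265]
tcp_rot: [-42.4, 90.0, -42.3]
ft_force: [-0.7, -0.5, 0.0]
gripper_width: 0.0001
```

Request:
{"op": "move_arm", "data": {"steps": [[3,0,0,0],[3,0,0,0],[3,0,0,0],[3,0,0,0],[3,0,0,0],[1.6,0,0,0],[0,0,0,0],[0,0,0,0],[0,0,0,0]]}}

```text
time: 14.55
eef_pos: [0.4409, -0.2159, 0.0613]
tcp_rot: [-31.9, 89.9, -31.9]
ft_force: [-0.2, 0.1, -0.2]
gripper_width: 0.0
```

Request:
{"op": "move_arm", "data": {"steps": [[0,0,2,0],[0,0,1.4,0],[0,0,0.7,0],[0,0,0.7,0],[0,0,0.7,0],[0,0,0.7,0],[0,0,0.7,0],[0,0,0.7,0],[0,0,0.7,0],[0,0,0.7,0]]}}

```text
time: 15.38
eef_pos: [0.5303, -0.2146, 0.0601]
tcp_rot: [129.3, 89.9, 129.3]
ft_force: [-2.6, 1.0, 0.8]
gripper_width: 0.0
```

Request:
{"op": "move_arm", "data": {"steps": [[0,0,0.6,0],[0,0,0.6,0],[0,0,0.6,0],[0,0,0.6,0],[0,0,0.6,0],[0,0,0.6,0],[0,0,0.6,0],[0,0,0.6,0],[0,0,0.6,0],[0,0,0.4,0]]}}

```text
time: 16.22
eef_pos: [0.5889, -0.2151, 0.0603]
tcp_rot: [-18.1, 90.0, -18.1]
ft_force: [-2.3, 2.4, 0.7]
gripper_width: 0.0
```

Request:
{"op": "move_arm", "data": {"steps": [[0,0,0.2,0],[0,0,0.2,0],[0,0,0.2,0],[0,0,0.2,0],[0,0,0.1,0],[0,0,0,0]]}}

```text
time: 16.72
eef_pos: [0.5973, -0.2151, 0.0604]
tcp_rot: [-31.5, 90.0, -31.5]
ft_force: [-1.1, -0.0, 0.5]
gripper_width: 0.0001
```

Request:
{"op": "move_arm", "data": {"steps": [[0,0,0.1,0],[0,0,0.1,0],[0,0,0.1,0],[0,0,0.1,0]]}}

```text
time: 17.05
eef_pos: [0.6011, -0.2151, 0.0604]
tcp_rot: [-45.1, 90.0, -45.1]
ft_force: [-1.6, 1.6, 0.2]
gripper_width: -0.0
```

Request:
{"op": "move_arm", "data": {"steps": [[0,0,0.1,0],[0,0,0.1,0],[0,0,0.1,0]]}}

```text
time: 17.3
eef_pos: [0.602, -0.215, 0.0604]
tcp_rot: [-176.1, 89.8, -176.1]
ft_force: [-12.2, 0.8, 8.9]
gripper_width: 0.0
```

The force rose to 12 N where I expected the hard stop, so the drawer is shut. I'll back off and check.

Request:
{"op": "move_arm", "data": {"steps": [[0,0,0,0],[0,0,0,0],[0,0,-0.5,0],[0,0,-1.5,0],[0,0,-2.5,0],[0,0,-2.5,0],[0,0,-2.5,0],[0,0,-2.5,0],[0,0,-2.5,0],[0,0,-2,0]]}}

```text
time: 18.13
eef_pos: [0.438, -0.2153, 0.0605]
tcp_rot: [-38.4, 89.9, -38.4]
ft_force: [-0.3, -0.4, -0.6]
gripper_width: 0.0001
```

Request:
{"op": "move_arm", "data": {"steps": [[-3,0,0,0],[-3,0,0,0],[-3,0,0,0],[-3,0,0,0],[-3,0,0,0],[0,0,0,0],[0,0,0,0],[0,0,0,0],[0,0,0,0],[0,0,0,0]]}}

```text
time: 18.97
eef_pos: [0.4383, -0.2147, 0.2089]
tcp_rot: [152.9, 89.9, 152.9]
ft_force: [-0.5, 0.3, -0.5]
gripper_width: 0.0003
```

Run:
```python
from h import *
im,d=cams.grab_frame('scene'); save(im,'f.png')
W=world('scene',d)
for lo,hi in [(.097,.106),(.088,.0965)]:
    m=(d>0)&(W[...,2]>lo)&(W[...,2]<hi); m[:,:140]=0; m[:,320:]=0; m[:175]=0
    k,l,s,ce=cv2.connectedComponentsWithStats(m.astype(np.uint8))
    for i in range(1,k):
        if s[i,4]>60: print(s[i],cv2.minAreaRect(W[l==i][:,:2].astype(np.float32)))
s=telemetry.observe();print(s['time'],s['eef_pos'].round(4),s['ft_force'].round(1))
```

```text
[  167   229   148   139 10757] ((0.7281293869018555, -0.20650030672550201), (0.2029765099287033, 0.2403644621372223), 1.9301508665084839)
[168 226 101  55 483] ((0.6225596070289612, -0.21020837128162384), (0.015376885421574116, 0.23606960475444794), 1.8698011636734009)
[205 305 110  64 165] ((0.8276676535606384, -0.20405438542366028), (0.003541613696143031, 0.23805032670497894), 1.9522738456726074)
19.0167 [ 0.4383 -0.2147  0.209 ] [-1.  -0.   0.7]
```

View pics/f.png

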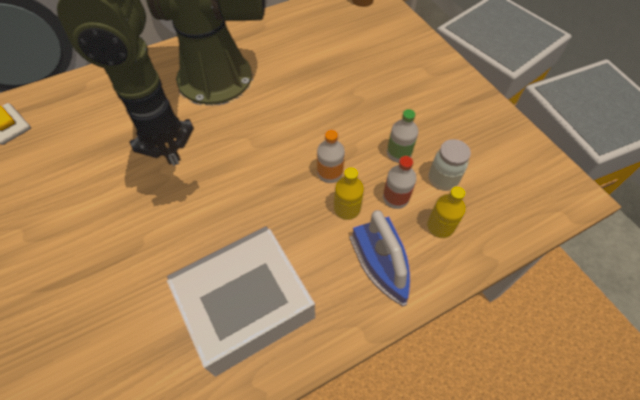

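The picture shows the drawer shut, with no tub visible in front of the unit at (168–270, 232–280). The bottles, jar and iron are where they were. The panel's centre is 106 mm in front of the unit's origin, against 107 mm when shut.

```bash
python3 -c "
from station import ticket; print(ticket.sign_off())"
```

```text
the job is handed in; nothing more can be done
None
```

The job is done and handed in at about 19 s of the 58 s allowed; the hand-in gives no verdict.

- **Green bottle:** I pointed with the shut fingertips about 25 mm above the green cap and held still for about 2.5 s.
- **Blue compartment:** I moved across high, pointed about 25 mm above its rim and held for about 2.9 s. The wrist camera put the compartment within 2 mm of my first measurement.
- **Drawer:** I pushed the grey panel at its centre with about 2–3 N until it stopped hard at about 12 N, then backed off and rose clear.

**Last checks:** the panel's centre measured 106 mm in front of the unit's origin, against 107 mm when shut, which is within the camera's error. By eye, the bottles, jar and iron are where they started. The robot is clear of everything, with wrist force at noise level. No check failed or disagreed.

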